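Back out the captive screw and open the vial block

TASK

Open the vial block: pull its spring-loaded captive thumbscrew gently straight up until it comes up against its soft stop, without forcing the stop, then screw it anticlockwise (seen from above) as far as it goes so that its thread holds it up by itself. Then slide the blue cover fully open by its black grip, under the bridge, and leave the screw backed out. Do not disturb the beaker, the weight or the spare vial standing round the block.

Things in the scene. Friction and masses are not known exactly. Their poses are not given: they have to be found in the camera images.
- block: grey vial block, 90 x 260 x 55 mm (its x, y, z), fixed to the worktop. Origin: centre of its underside; z up; long axis along its y. An aluminium bridge (124 mm along x, 50 mm along y, top at z = 71 mm) spans it at y = -80 mm; on the bridge stands a round steel boss, 40 mm across (48 mm at its foot), flat top at z = 110 mm, from which the thumbscrew rises. The open well with four vials lies at y = +5 to +130 mm under the cover.
- screw_grip (a point): centre of the black knurled knob of the thumbscrew: upright cylinder 28 mm across, 28 mm high, red stripe on top. At rest its centre is at block x = 0, y = -80, z = 125 mm and its underside 1 mm above the boss; it rises and turns with the screw. Its axes are the block's at screw_turn = 0.
- screw_lift (a joint): height of the screw above its rest, m. A spring pulls it down: 6 N at rest plus 0.12 N per mm. The thread can be started only when the screw is pulled up far enough: 4 to 26 mm, different every time and not to be seen. The soft stop is met 2.5 mm above that height. Below it the screw cannot be turned more than about 0.2 rad (up to 0.55 and springing back if forced), and if let go it springs back down. Backed out, it rests 1.5 mm above the height where the thread started.
- screw_turn (a joint): turn of the screw, rad, 0 at the start, grows anticlockwise seen from above, end stop at 2.2. From about 0.6 the thread carries the screw; driven on, it rises 1.5 mm until 1.9. It stays where it is let go. Turning takes under 0.15 N m.
- cushion (a joint): compression of the stiff spring washer that forms the soft stop, m; 0 untouched, 10 N per mm. More than 1.5 mm (15 N on top of the screw's own spring) is forcing it.
- cover_grip (a point): centre of the black grip bar on the blue sliding cover: 40 mm along block x, 12 mm along y, 28 mm high, its foot plate top 13 mm below this point. With the cover shut it lies at block x = 0, y = +105, z = 77 mm. The cover, 6 mm thick, top at z = 61 mm, slides along block -y under the bridge.
- cover (a joint): opening of the cover, m, grows towards block -y: 0 shut, 0.07 fully open (end stop). Locked within 1 mm while the screw is down; slides with about 2.5 N.
- beaker_mid (a point): loose small clear beaker, 50 mm across, 62 mm high, bystander behind the block; the point is its centre
- weight_mid (a point): loose steel calibration weight, 24 mm across, 30 mm high, bystander before the block; the point is its centre
- spare_vial_mid (a point): loose clear vial with white cap, 23 mm across, 48 mm high, bystander behind the block; the point is its centre

How it is judged (in metres and radians):
On the way, in this order (a step that is already met when the one before it is completed fails the run):
1. the thumbscrew is pulled up and its thread started (value of joint screw_lift above 0.003 m and value of joint screw_turn above 0.8 rad), for 0.1 s.
2. the thumbscrew is driven out to the end of its thread (value of joint screw_turn above 1.8 rad), for 0.2 s.
At the end, for the whole second after the job is handed in: The cover is open by more than 62 mm of its 70 mm and at rest; the screw is turned out by more than 1.8 rad of 2.2 and stays up by itself, more than 4.5 mm above its rest; the bystanders stand where they stood (value of joint cover above 0.062 m and value of joint screw_turn above 1.8 rad and value of joint screw_lift above 0.0045 m and not (velocity of joint cover above 0.005 m/s)); the robot touches nothing.
It fails at once if the soft stop of the screw is forced (washer pressed in by more than 1.5 mm, 15 N) (value of joint cushion above 0.0015 m).
It fails at once if the beaker is pushed more than 15 mm or tipped (distance of beaker_mid from where it was at the start of the episode above 0.015 m or angle between beaker_mid's own z axis and vertical above 0.3 rad).
It fails at once if the weight is pushed more than 15 mm or tipped (distance of weight_mid from where it was at the start of the episode above 0.015 m or angle between weight_mid's own z axis and vertical above 0.3 rad).
It fails at once if the spare vial is pushed more than 15 mm or tipped (distance of spare_vial_mid from where it was at the start of the episode above 0.015 m or angle between spare_vial_mid's own z axis and vertical above 0.3 rad).
It also fails if it takes over 70 s, if anything falls off the work surface, if the arm or the gripper's body presses on something with over 40 N, if the wrist force passes 120 N, or if a joint passes its speed limit or range.

ROBOT

A 7-joint arm with a two-finger parallel gripper is mounted at the origin on a cart in front of the work surface, level with it; the furniture and walls round the work are solid. World frame = base frame: x ahead of the robot, y to its left, z up, the work surface at z = 0. Lengths are in mm, angles in rad, forces in N, time in s.
With the tool pointing down it reaches from about 425 to 1025 mm from the base axis. Payload 9.4 kg.
Tool frame: the origin (TCP) lies on the centre line of the jaws, within the pads' length; the fingertips stand 25 mm ahead of it and the grasp point (between the pads) lies 6 mm ahead of it; z points along the fingers, y is the line along which they close (so a half turn about z gives the same grasp; the last joint's range is limited). The gripper opens to 93 mm and grips with 3 to 60 N. Pads are 15 mm wide; open, the fingers measure 128 mm over their backs; the gripper's body (75 mm by 188 mm) begins 65 mm behind the grasp point.
Start: joints at [1.193, 0.599, -0.003, 1.599, 0.002, 0.943, -0.08], TCP at [214.797, -692.45, 243.618] pointing down, gripper open.
Joint ranges: [-2.57, 2.57], [-0.35, 1.97], [-1.29, 1.29], [0.11, 2.56], [-1.05, 4.19], [0.11, 1.86], [-2.63, 2.63]. Speed limits (rad/s): [2.22, 2.22, 3.01, 3.01, 3.14, 3.14, 3.14].

INTERFACE

Orientations are given as a unit quaternion [x, y, z, w].
In Python, from plant import read_state, camera, calibration, sign_off gives the robot as it stands. The module is installed in compiled form; this text tells all that it offers.
- The arm moves only by the shell command python3 -m crank 'ROWS' [FORCE]. ROWS is JSON, one flat list of numbers, 5 for each row, row after row: the finger opening in cm, from 0 to 9.3, then the shift along the tool's x, y, z in cm, then the turn about the tool's z in rad. In form: [claw, x, y, z, spin, claw, x, y, z, spin, ...]. A call has 1 to 12 rows; each row shifts and turns the commanded pose from where the row before left it, along the tool's axes as they then stand; what a row does not reach is not made up. A row lasts 1/10 s, in which the tool goes at most 50 mm and 8.59 degrees, less where a joint would pass 70% of its speed; a pose out of reach is approached as far as the arm can. A call with a gripper value outside its range is refused whole. The fingers move at their own pace and stop on an object; FORCE is the grip in N (left out, the last holds). Time passes only in rows, so rows that do not move let the fingers close. It gives the time, the measured TCP pose, the force, the opening and the grip force at its end, in the units of the state.
- read_state(): the state, without advancing time (a new reading comes with each control period).
- camera(name): name is "side" or "top"; returns the picture (400x640x3 uint8, red, green, blue); there is no depth.
- calibration(name): a dict with "fov_y" (degrees; the focal length in pixels is half the picture's height over the tangent of half this angle, whatever the lens; pixels are square), "cx", "cy" (the principal point, pixels), "eye" and "orientation" of the camera in the world. Camera axes: x right, y down, z forward; pixel columns grow to the right and rows downward; lengths in mm; the calibration is good to about 2 mm. A picture is of the moment at which its call begins. calibration takes no time and is no camera call.
- sign_off(): hands the job in; it is judged then, once.
The state is a dict: "time_s": time; "joint_pos": joint angles; "joint_velocities": joint speeds; "joint_efforts": joint torques, N m; "tcp_pos": TCP position; "tcp_rot": TCP orientation; "force": force on the tool from outside, world axes, zero at the start; "ft_torque": the same for the moment, N m; "grip_width": opening from 0.0 (shut) to 1.0 (fully open); "finger_force": force on a finger pad.
Only numpy, scipy, OpenCV 4.12 (cv2) and the standard library are available. Lean on these libraries where they do the work, as an engineer would, in place of code of your own. Each camera call takes 0.05 s, during which the arm holds its last target. There are 200 camera calls.

## Working session

There is one attempt and no reset: what is moved stays moved. The work goes in short steps, Python scripts to look and compute and a shell command to move; the robot and the scene stay as the last step left them, time stands still between calls to the robot, and variables do not carry over. Pictures are saved under pics/ and viewed, at most 10 in all, crops included, and the job is handed in when it is done.

```bash
mkdir -p pics; python3 - <<'E'
from plant import *
import cv2
for n in("side","top"):
    c=calibration(n);print(n,c);cv2.imwrite(f"pics/{n}0.png",cv2.cvtColor(camera(n),cv2.COLOR_RGB2BGR))
s=read_state();print(s)
E
```

```text
side {'fov_y': 42.12866265583622, 'cx': 314.0974119596622, 'cy': 201.08925860711668, 'eye': array([ 530.38134478, -688.31488445,  732.64950632]), 'orientation': array([ 0.9060065 , -0.00496915,  0.00260218, -0.4232266 ])}
top {'fov_y': 46.82031486141499, 'cx': 313.72361892037134, 'cy': 202.13752231365825, 'eye': array([397.76919411,  58.80854112, 921.99536816]), 'orientation': array([ 0.71456235, -0.69276736,  0.07846946, -0.05758978])}
{'time_s': 0.1, 'joint_pos': array([ 1.19330668,  0.60006383, -0.00254136,  1.60004021,  0.00183351,
        0.94293846, -0.07982111]), 'joint_velocities': array([ 0.0004616 , -0.00140358,  0.00010633, -0.00241915,  0.00043184,
        0.00127182, -0.00036295]), 'joint_efforts': array([ 7.30243846e-03, -7.66561031e+01,  1.50245313e+00, -2.52939552e+01,
       -5.23195113e-02,  1.35809917e-02,  1.73032379e-05]), 'tcp_pos': array([ 214.65701145, -692.06392362,  242.8362913 ]), 'tcp_rot': array([ 9.88707588e-01,  1.49855866e-01, -1.88150115e-04, -6.99313233e-04]), 'force': array([0.35167892, 0.05595768, 0.0018973 ]), 'ft_torque': array([ 0.02640134, -0.0333133 ,  0.03621927]), 'finger_force': 0.0, 'grip_width': 0.9971619888896711}
```

View pics/side0.png

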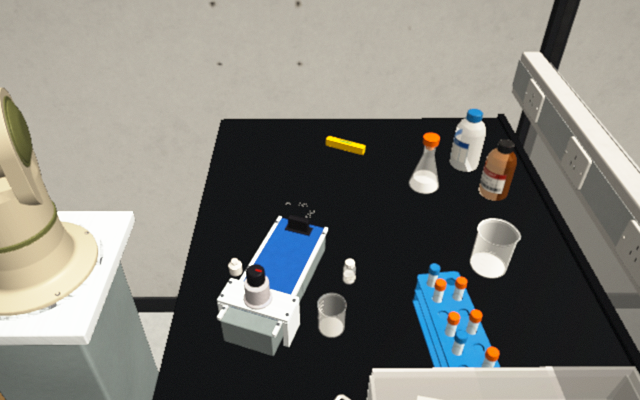

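View pics/top0.png

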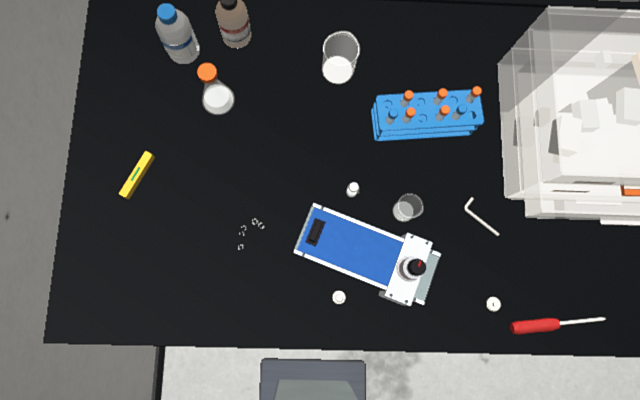

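The side view shows the knob at about (256,275) and the grip at (300,222). The top view has the knob at (415,267) and the grip at (315,231), with the beaker at (408,207), the vial at (352,189) and the weight at (339,297).

```bash
cat > h.py <<'E'
import numpy as np,cv2
from plant import *
from scipy.spatial.transform import Rotation as R
def ray(n,u,v):
    c=calibration(n);f=200/np.tan(np.radians(c['fov_y']/2))
    return np.array(c['eye']),R.from_quat(c['orientation']).apply([(u-c['cx'])/f,(v-c['cy'])/f,1])
def onz(n,u,v,z):
    e,d=ray(n,u,v);return e+d*(z-e[2])/d[2]
def tri(a,b):
    e1,d1=ray("side",*a);e2,d2=ray("top",*b)
    t=np.linalg.lstsq(np.c_[d1,-d2],e2-e1,rcond=None)[0]
    p,q=e1+d1*t[0],e2+d2*t[1];return (p+q)/2,np.linalg.norm(p-q)
E
python3 - <<'E'
from h import *
np.set_printoptions(precision=1,suppress=True)
rois={"side":(200,200,340,360),"top":(280,190,460,320)}
K={};G={}
for n in("side","top"):
    x0,y0,x1,y1=rois[n];im=cv2.cvtColor(cv2.imread(f"pics/{n}0.png"),cv2.COLOR_BGR2HSV)
    m=cv2.inRange(im,(100,120,60),(125,255,255));m2=np.zeros_like(m);m2[y0:y1,x0:x1]=m[y0:y1,x0:x1]
    c=max(cv2.findContours(m2,0,2)[0],key=cv2.contourArea)
    w=np.array([onz(n,*p[0],61)[:2] for p in c],np.float32)
    r=cv2.minAreaRect(w);print(n,"cover",r,cv2.boxPoints(r).tolist())
    red=cv2.inRange(im,(0,120,80),(8,255,255))|cv2.inRange(im,(172,120,80),(180,255,255))
    ys,xs=np.where(red[y0:y1,x0:x1]);K[n]=(xs.mean()+x0,ys.mean()+y0);print("red",K[n],len(xs),onz(n,*K[n],139))
    bl=cv2.inRange(im,(0,0,0),(180,255,70))
    hull=np.zeros_like(m);cv2.drawContours(hull,[cv2.convexHull(c)],-1,255,-1)
    ys,xs=np.where((bl&hull)>0);print("grip",xs.mean(),ys.mean(),len(xs),onz(n,xs.mean(),ys.mean(),77));G[n]=(xs.mean(),ys.mean())
print(tri(K["side"],K["top"]),tri(G["side"],G["top"]))
for n,p in(("beaker",(332,315)),("vial",(349,271)),("weight",(235,268))):print(n,onz("side",*p,{"beaker":31,"vial":24,"weight":15}[n]))
for n,p in(("beaker",(408,207)),("vial",(352,189)),("weight",(339,297))):print(n,onz("top",*p,{"beaker":31,"vial":24,"weight":15}[n]))
s=read_state();print(R.from_quat(s['tcp_rot']).as_matrix())
E
```

```text
side cover ((486.79327392578125, -29.13695526123047), (172.9444580078125, 85.62773895263672), 69.87259674072266) [[416.83819580078125, -95.5956802368164], [497.23663330078125, -125.0609359741211], [556.7483520507812, 37.32176971435547], [476.34991455078125, 66.78702545166016]]
red (np.float64(258.1363636363636), np.float64(270.0909090909091)) 22 [ 450.8 -143.3  139. ]
grip 292.66966966966964 233.16816816816817 333 [499.2   4.   77. ]
top cover ((485.53814697265625, -34.32763671875), (179.24501037597656, 86.45484161376953), 70.12287902832031) [[414.4140319824219, -103.91328430175781], [495.7182312011719, -133.30828857421875], [556.6622314453125, 35.25801086425781], [475.3580627441406, 64.65301513671875]]
red (np.float64(419.3157894736842), np.float64(263.0)) 19 [ 451.9 -144.4  139. ]
grip 315.06 231.62 250 [507.9  32.1  77. ]
(array([ 451.4, -144.2,  140.1]), np.float64(0.9280736125202889)) (array([504.4,  30.3,  53.9]), np.float64(12.971921973203896))
beaker [ 566.7 -146.3   31. ]
vial [601.9 -41.7  24. ]
weight [390.6 -23.7  15. ]
beaker [ 568.7 -151.7   31. ]
vial [602.8 -41.1  24. ]
weight [390.6 -19.5  15. ]
[[ 1.   0.3 -0. ]
 [ 0.3 -1.   0. ]
 [-0.  -0.  -1. ]]
```

```bash
python3 - <<'E'
from h import *
a=cv2.imread("pics/side0.png")[250:320,220:300];b=cv2.imread("pics/top0.png")[235:305,375:455]
c=cv2.imread("pics/side0.png")[205:245,270:350];d=cv2.imread("pics/top0.png")[205:245,285:365]
f=lambda x:cv2.convertScaleAbs(cv2.resize(x,None,fx=5,fy=5,interpolation=0),alpha=1.5,beta=15)
cv2.imwrite("pics/crop.png",np.vstack([np.hstack([f(a),f(b)]),np.hstack([f(c),f(d)])]))
E
```

```text
(no output)
```

View pics/crop.png

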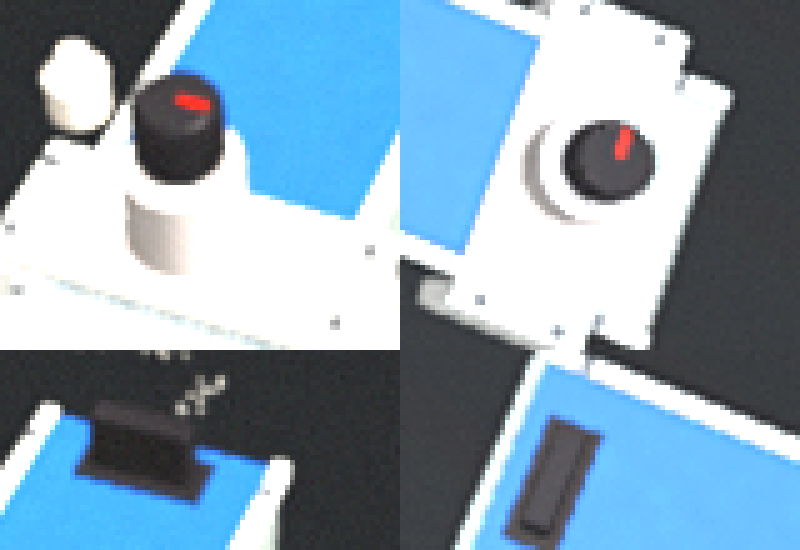

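The crops show the knob's top disc centre at about (256.4,270.0) in the side view and (417.6,266.6) in the top view; the red stripe is off-centre. The grip top is at about (299.4,217) and (315.6,229.6).

```bash
python3 - <<'E'
from h import *
np.set_printoptions(precision=1,suppress=True)
print(tri((256.4,270),(417.6,266.6)),onz("side",256.4,270,139),onz("top",417.6,266.6,139))
print(tri((299.4,217),(315.6,229.6)),onz("side",299.4,217,91),onz("top",315.6,229.6,91))
E
```

```text
(array([ 446.8, -141.6,  137.3]), np.float64(2.0163633583082143)) [ 448.1 -143.1  139. ] [ 445.7 -141.4  139. ]
(array([510.6,  31.8,  91.6]), np.float64(1.8431166190318893)) [511.5  32.7  91. ] [509.8  31.6  91. ]
```

```bash
python3 -m crank '[9.3,3.2,-3.8,0.2,0, 9.3,3.2,-3.8,0.2,0, 9.3,3.2,-3.8,0.2,0, 9.3,3.2,-3.8,0.2,0, 9.3,3.2,-3.8,0.2,0, 9.3,3.2,-3.8,0.2,0, 9.3,3.2,-3.8,0.2,0, 9.3,3.2,-3.8,0.2,0, 9.3,3.2,-3.8,0.2,0, 9.3,3.2,-3.8,0.2,0, 9.3,3.2,-3.8,0.2,0, 9.3,0,0,0,0]' 30
cat > st.py <<'E'
from h import *
import sys
np.set_printoptions(precision=2,suppress=True)
s=read_state();M=R.from_quat(s['tcp_rot']).as_matrix()
print("t",s['time_s'],"tcp",s['tcp_pos'],"q",s['joint_pos'],"F",s['force'],"T",s['ft_torque'],"w",s['grip_width']*93,"ff",s['finger_force'],"xang",np.degrees(np.arctan2(M[1,0],M[0,0])),"z",M[:,2])
if len(sys.argv)>3: print("shift cm",M.T@(np.array(sys.argv[1:4],float)-s['tcp_pos'])/10)
E
python3 st.py 447 -142 180
```

```text
time_s: 1.3
tcp_pos: [429.7, -182.6, 221.4]
tcp_rot: [0.988, 0.155, 0.0, -0.001]
force: [0.6, 0.3, 0.2]
grip_width: 1.003
finger_force: 0.0
t 1.3 tcp [ 429.66 -182.6   221.4 ] q [ 0.33  0.33 -0.07  2.19  0.03  0.62 -1.02] F [0.59 0.25 0.19] T [ 0.01 -0.03  0.01] w 93.2973493800956 ff 0.0 xang 17.810426106652496 z [ 0.  0. -1.]
shift cm [ 2.89 -3.33  4.15]
```

```bash
python3 -m crank '[9.3,1.5,-1.7,1.5,0, 9.3,1.4,-1.6,1.4,0, 9.3,0,0,0.5,0, 9.3,0,0,0,0,9.3,0,0,0,0]' >/dev/null; python3 st.py 447 -142 140;python3 - <<'E'
from h import *
a=cv2.cvtColor(camera("side"),cv2.COLOR_RGB2BGR)[180:330,180:340];b=cv2.cvtColor(camera("top"),cv2.COLOR_RGB2BGR)[190:340,340:500]
f=lambda x:cv2.convertScaleAbs(cv2.resize(x,(400,375),interpolation=0),alpha=1.5,beta=15)
cv2.imwrite("pics/c2.png",np.hstack([f(a),f(b)]))
E
```

```text
t 1.8 tcp [ 444.55 -149.98  187.73] q [ 0.25  0.38 -0.06  2.22  0.05  0.53 -1.12] F [ 0.27  0.78 -0.05] T [-0.01 -0.01 -0.03] w 92.97240443402441 ff 0.0 xang 17.155190255150053 z [-0. -0. -1.]
shift cm [ 0.47 -0.69  4.77]
```

View pics/c2.png

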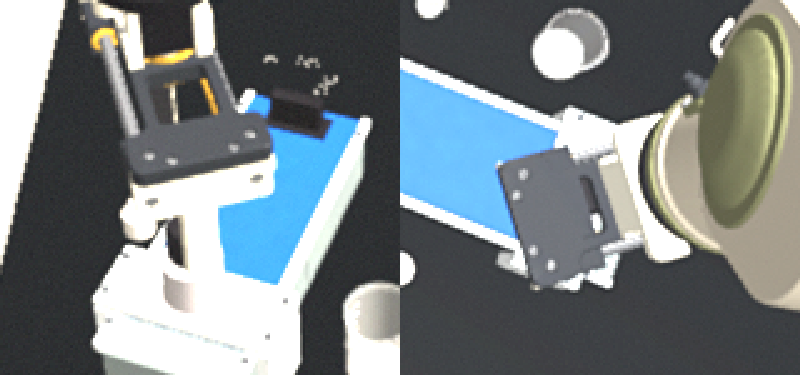

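The gripper sits over the boss and hides the knob in both views; the estimate stands. Descending to TCP z = 140 and closing lightly.

```bash
python3 -m crank '[9.3,0.47,-0.69,0,0, 9.3,0,0,2.0,0, 9.3,0,0,2.0,0, 9.3,0,0,0.5,0, 9.3,0,0,0,0, 9.3,0,0,0,0]' ; python3 st.py 447 -142 140
```

```text
time_s: 2.5
tcp_pos: [447.8, -140.9, 143.2]
tcp_rot: [0.989, 0.15, 0.0, 0.0]
force: [0.6, 0.1, -0.2]
grip_width: 1.001
finger_force: 0.0
t 2.5 tcp [ 447.77 -140.86  143.18] q [ 0.22  0.46 -0.05  2.26  0.06  0.42 -1.15] F [ 0.62  0.07 -0.25] T [-0.03 -0.03  0.01] w 93.05766895358991 ff 0.0 xang 17.22911386097124 z [ 0. -0. -1.]
shift cm [-0.11  0.09  0.32]
```

```bash
python3 -m crank '[5,-0.1,0.1,0.3,0, 2,0,0,0,0, 2,0,0,0,0, 2,0,0,0,0, 2,0,0,0,0,2,0,0,0,0,2,0,0,0,0]' 6 >/dev/null; python3 st.py 447 -142 140
```

```text
t 3.2 tcp [ 446.85 -142.06  139.62] q [ 0.23  0.47 -0.05  2.27  0.06  0.41 -1.15] F [-0.71  0.35  0.01] T [ 0.02 -0.02 -0.  ] w 41.59156230238715 ff 0.0 xang 17.235008518792785 z [-0.  0. -1.]
shift cm [ 0.02 -0.   -0.04]
```

```bash
python3 -m crank '[2,0,0,0,0, 2,0,0,0,0, 2,0,0,0,0, 2,0,0,0,0]' 6 >/dev/null; python3 st.py 447 -142 140
```

```text
t 3.6 tcp [ 446.99 -142.4   139.62] q [ 0.23  0.47 -0.05  2.27  0.06  0.41 -1.15] F [ 0.31 -3.23 -0.8 ] T [-0.64 -0.08 -0.  ] w 27.818561108810798 ff 5.999155551544391 xang 17.216440705648278 z [ 0. -0. -1.]
shift cm [ 0.01 -0.04 -0.04]
```

```bash
python3 -m crank '[2,0,0.1,0,0, 2,0,0,0,0]' 6 >/dev/null; python3 st.py; python3 -m crank '[2,0,0,0,0, 2,0,0,0,0]' 30 >/dev/null; python3 st.py
```

```text
t 3.8 tcp [ 447.03 -142.72  139.6 ] q [ 0.23  0.47 -0.05  2.27  0.06  0.41 -1.15] F [-0.21 -0.36  1.08] T [ 0.12  0.04 -0.04] w 27.644357645304762 ff 5.999797953263624 xang 17.250042246740385 z [-0.  0. -1.]
t 4.0 tcp [ 447.   -142.74  139.59] q [ 0.23  0.47 -0.05  2.27  0.06  0.41 -1.15] F [-0.39  0.64  1.05] T [0.46 0.09 0.  ] w 26.9040278721484 ff 30.000257457140833 xang 17.251016017273052 z [-0.  0. -1.]
```

```bash
python3 -m crank '[2,0,0,-0.1,0, 2,0,0,-0.1,0, 2,0,0,-0.1,0, 2,0,0,-0.1,0, 2,0,0,0,0, 2,0,0,0,0]' >/dev/null; python3 st.py; for i in 1 ; do python3 -m crank '[2,0,0,-0.1,0, 2,0,0,0,0]' |sed -n '1,4p' | tr '\n' ' '; done
```

```text
t 4.6 tcp [ 446.94 -142.84  143.54] q [ 0.23  0.46 -0.05  2.26  0.06  0.42 -1.14] F [ 0.6   1.6  -6.85] T [ 0.75 -0.06 -0.04] w 27.421266551368632 ff 29.998619909165427 xang 17.245430538456976 z [-0.  0. -1.]
time_s: 4.8 tcp_pos: [447.0, -142.9, 144.6] tcp_rot: [0.989, 0.15, -0.0, -0.0] force: [0.2, 2.8, -6.8]
```

```bash
cat > ck.py <<'E'
from plant import *
import sys
s=read_state();h=s['tcp_pos'][2]-139.6;e=-s['force'][2]-(6+.12*h)
print(round(h,2),s['force'].round(1),"excess",round(e,1),s['ft_torque'].round(2));sys.exit(e>2.8)
E
C="python3 ck.py"
python3 -m crank '[2,0,0,-0.05,0, 2,0,0,-0.05,0, 2,0,0,0,0]' >/dev/null; $C && python3 -m crank '[2,0,0,-0.05,0, 2,0,0,-0.05,0, 2,0,0,0,0]' >/dev/null; $C && python3 -m crank '[2,0,0,-0.05,0, 2,0,0,-0.05,0, 2,0,0,0,0]' >/dev/null; $C && python3 -m crank '[2,0,0,-0.05,0, 2,0,0,-0.05,0, 2,0,0,0,0]' >/dev/null; $C
```

```text
6.02 [ 0.3  3.4 -8. ] excess 1.3 [ 0.99 -0.01 -0.01]
6.02 [ 0.3  3.4 -8. ] excess 1.3 [ 0.99 -0.01 -0.01]
6.02 [ 0.3  3.4 -8. ] excess 1.3 [ 0.99 -0.01 -0.01]
6.02 [ 0.3  3.4 -8. ] excess 1.3 [ 0.99 -0.01 -0.01]False
False
False
False
```

```bash
sed -i 's/sys.exit(e>2.8)/sys.exit(int(e>3))/' ck.py
C="python3 ck.py"
python3 -m crank '[2,0,0,-0.05,0, 2,0,0,-0.05,0, 2,0,0,0,0]' >/dev/null; $C && python3 -m crank '[2,0,0,-0.05,0, 2,0,0,-0.05,0, 2,0,0,0,0]' >/dev/null && $C && python3 -m crank '[2,0,0,-0.05,0, 2,0,0,-0.05,0, 2,0,0,0,0]' >/dev/null && $C && python3 -m crank '[2,0,0,-0.05,0, 2,0,0,-0.05,0, 2,0,0,0,0]' >/dev/null && $C
```

```text
7.03 [ 0.2  3.9 -7.4] excess 0.5 [ 1.05  0.06 -0.06]
8.02 [-0.4  4.9 -8.3] excess 1.4 [1.13 0.12 0.02]
9.03 [-1.   3.9 -8.1] excess 1.0 [ 1.18  0.13 -0.03]
10.03 [-1.3  4.3 -7.3] excess 0.1 [ 1.25  0.16 -0.  ]
```

```bash
C="python3 ck.py"
python3 -m crank '[2,0,-0.1,-0.05,0, 2,0,0,-0.05,0, 2,0,0,0,0]' >/dev/null; $C && python3 -m crank '[2,0,0,-0.05,0, 2,0,0,-0.05,0, 2,0,0,0,0]' >/dev/null && $C && python3 -m crank '[2,0,0,-0.05,0, 2,0,0,-0.05,0, 2,0,0,0,0]' >/dev/null && $C && python3 -m crank '[2,0,0,-0.05,0, 2,0,0,-0.05,0, 2,0,0,0,0]' >/dev/null && $C && python3 -m crank '[2,0,0,-0.05,0, 2,0,0,-0.05,0, 2,0,0,0,0]' >/dev/null && $C && python3 -m crank '[2,0,0,-0.05,0, 2,0,0,-0.05,0, 2,0,0,0,0]' >/dev/null && $C
```

```text
11.14 [-0.6  0.1 -8.2] excess 0.9 [ 0.13  0.04 -0.01]
12.14 [ 0.  -2.  -8.8] excess 1.3 [-0.34 -0.02  0.03]
13.12 [ 0.4 -3.2 -8.9] excess 1.4 [-0.69 -0.13  0.03]
14.1 [ 0.3 -3.8 -9.2] excess 1.5 [-0.96 -0.15  0.02]
15.07 [ 2.  -5.3 -8.4] excess 0.6 [-1.15 -0.29  0.03]
16.06 [ 1.2 -4.2 -8.7] excess 0.8 [-1.14 -0.2   0.01]
```

```bash
C="python3 ck.py"
python3 -m crank '[2,0,0.06,-0.05,0, 2,0,0,-0.05,0, 2,0,0,0,0]' >/dev/null; $C && python3 -m crank '[2,0,0,-0.05,0, 2,0,0,-0.05,0, 2,0,0,0,0]' >/dev/null && $C && python3 -m crank '[2,0,0,-0.05,0, 2,0,0,-0.05,0, 2,0,0,0,0]' >/dev/null && $C && python3 -m crank '[2,0,0,-0.05,0, 2,0,0,-0.05,0, 2,0,0,0,0]' >/dev/null && $C && python3 -m crank '[2,0,0,-0.05,0, 2,0,0,-0.05,0, 2,0,0,0,0]' >/dev/null && $C && python3 -m crank '[2,0,0,-0.05,0, 2,0,0,-0.05,0, 2,0,0,0,0]' >/dev/null && $C
```

```text
17.03 [-0.1 -2.6 -8.8] excess 0.8 [-0.69 -0.17  0.01]
18.02 [-0.6 -2.4 -9.3] excess 1.2 [-0.48 -0.18 -0.03]
19.05 [ 0.5 -1.7 -9.5] excess 1.2 [-0.32 -0.15 -0.02]
20.04 [ 0.6 -0.8 -8.9] excess 0.4 [-0.21 -0.15 -0.  ]
21.03 [ 1.4 -1.3 -9.4] excess 0.8 [-0.15 -0.17  0.06]
22.04 [ 1.1 -0.9 -9.6] excess 0.9 [-0.07 -0.1  -0.02]
```

```bash
C="python3 ck.py"
python3 -m crank '[2,0,0,-0.05,0, 2,0,0,-0.05,0, 2,0,0,0,0]' >/dev/null; $C && python3 -m crank '[2,0,0,-0.05,0, 2,0,0,-0.05,0, 2,0,0,0,0]' >/dev/null && $C && python3 -m crank '[2,0,0,-0.05,0, 2,0,0,-0.05,0, 2,0,0,0,0]' >/dev/null && $C && python3 -m crank '[2,0,0,-0.05,0, 2,0,0,-0.05,0, 2,0,0,0,0]' >/dev/null && $C && python3 -m crank '[2,0,0,-0.05,0, 2,0,0,-0.05,0, 2,0,0,0,0]' >/dev/null && $C && python3 -m crank '[2,0,0,-0.05,0, 2,0,0,-0.05,0, 2,0,0,0,0]' >/dev/null && $C
```

```text
23.05 [  0.4  -0.7 -10.2] excess 1.4 [-0.01 -0.1  -0.04]
24.04 [ 0.2 -0.4 -9.5] excess 0.6 [ 0.02 -0.1   0.01]
25.04 [ 0.5  0.  -9.7] excess 0.7 [-0.02 -0.14  0.01]
26.04 [ -0.2  -0.5 -10.4] excess 1.3 [ 0.   -0.11 -0.01]
27.03 [ 1.2 -0.3 -9.7] excess 0.5 [ 0.02 -0.02 -0.02]
27.94 [  1.    0.2 -12.6] excess 3.3 [ 0.03 -0.18  0.01]
```

Soft stop met at about 27.7 mm, with an excess of only 3 N. I'll back off 1 mm and turn.

```bash
python3 -m crank '[2,0,0,0.05,0, 2,0,0,0.05,0, 2,0,0,0,-0.1, 2,0,0,0,-0.14, 2,0,0,0,-0.14, 2,0,0,0,-0.14,2,0,0,0,0]' 40 >/dev/null; python3 st.py; python3 ck.py
```

```text
t 12.4 tcp [ 446.65 -142.25  166.48] q [ 0.35  0.43 -0.21  2.24  0.18  0.49 -0.76] F [ -0.59   2.55 -10.23] T [ 0.69  0.16 -0.03] w 27.470936934641248 ff 39.995583021081984 xang 47.156245912947206 z [-0.  0. -1.]
26.88 [ -0.6   2.6 -10.2] excess 1.0 [ 0.69  0.16 -0.03]
```

```bash
python3 -m crank '[2,0,0,0,-0.14, 2,0,0,0,-0.14, 2,0,0,0,-0.14,2,0,0,0,-0.14, 2,0,0,0,0]' >/dev/null; python3 st.py; python3 ck.py;  python3 -m crank '[2,0,0,0,-0.14, 2,0,0,0,-0.14, 2,0,0,0,-0.14,2,0,0,0,-0.14,2,0,0,0,-0.14, 2,0,0,0,0]' >/dev/null; python3 st.py; python3 ck.py
```

```text
t 12.9 tcp [ 446.06 -142.06  166.26] q [ 0.47  0.44 -0.38  2.23  0.32  0.52 -0.35] F [ -1.7    4.65 -10.27] T [ 0.99  0.39 -0.02] w 27.10506359759388 ff 39.99360096860528 xang 79.11157165966182 z [-0.  0. -1.]
26.66 [ -1.7   4.6 -10.3] excess 1.1 [ 0.99  0.39 -0.02]
t 13.5 tcp [ 445.25 -142.18  165.95] q [ 0.61  0.47 -0.58  2.22  0.48  0.57  0.18] F [-4.03  4.1  -9.62] T [0.96 0.7  0.01] w 27.23099233465008 ff 39.99157369758905 xang 119.19728947534449 z [-0.  0. -1.]
26.35 [-4.   4.1 -9.6] excess 0.5 [0.96 0.7  0.01]
```

```bash
python3 -m crank '[2,0,0,0,-0.14, 2,0,0,0,-0.14, 2,0,0,0,-0.12,2,0,0,0,0,2,0,0,0,0]' >/dev/null; python3 st.py; python3 ck.py
```

```text
t 14.0 tcp [ 444.93 -142.51  165.91] q [ 0.69  0.5  -0.69  2.22  0.56  0.61  0.49] F [ -5.21   3.87 -10.27] T [0.84 0.89 0.03] w 26.989049318022357 ff 39.99288299026375 xang 141.8346458546578 z [-0.  0. -1.]
26.31 [ -5.2   3.9 -10.3] excess 1.1 [0.84 0.89 0.03]
```

```bash
python3 -m crank '[2,0,0,0,-0.1, 2,0,0,0,0,2,0,0,0,0]' >/dev/null; python3 st.py;  python3 -m crank '[2,0,0,0.05,0, 2,0,0,0,0]' >/dev/null;python3 ck.py;python3 -m crank '[2,0,0,0.05,0, 2,0,0,0,0]' >/dev/null; python3 ck.py
```

```text
t 14.3 tcp [ 445.59 -142.96  166.12] q [ 0.71  0.5  -0.72  2.22  0.58  0.62  0.57] F [-5.95  0.66 -9.37] T [ 0.25  1.05 -0.17] w 26.909864960097266 ff 39.99246237173793 xang 147.54120836803077 z [-0. -0. -1.]
26.18 [-5.1  1.6 -7.5] excess -1.7 [ 0.2   1.23 -0.24]
25.88 [-6.3  1.4 -3.6] excess -5.5 [ 0.22  1.39 -0.18]
```

End stop felt, and the thread is carrying the load. Releasing.

```bash
python3 -m crank '[2,0,0,0.03,0, 2,0,0,0,0, 4,0,0,0,0, 6,0,0,0,0, 9.3,0,0,0,0, 9.3,0,0,0,0, 9.3,0,0,0,0]' 10 >/dev/null; python3 st.py; python3 -m crank '[9.3,0,0,0,0, 9.3,0,0,0,0, 9.3,0,0,-1,0, 9.3,0,0,-2,0, 9.3,0,0,-3,0,9.3,0,0,-1,0,9.3,0,0,0,0]'>/dev/null; python3 st.py 510.6 31.8 220
```

```text
t 15.4 tcp [ 447.45 -142.61  165.47] q [ 0.71  0.5  -0.72  2.22  0.59  0.61  0.57] F [-0.51  0.48  0.13] T [ 0.05 -0.15  0.03] w 63.29535514995511 ff 0.0 xang 147.85864961608553 z [ 0. -0. -1.]
t 16.1 tcp [ 447.66 -142.94  236.79] q [ 0.81  0.41 -0.83  2.14  0.44  0.76  0.71] F [ 0.3   0.36 -0.82] T [-0.02 -0.21  0.  ] w 92.76735106865212 ff 0.0 xang 147.8275347011222 z [ 0. -0. -1.]
shift cm [ 3.98 18.14  1.67]
```

```bash
python3 -m crank '[9.3,1,4.5,0,0, 9.3,1,4.5,0,0, 9.3,1,4.5,0,0, 9.3,1,4.6,0,0, 9.3,0,0,0,0]' >/dev/null;  python3 -m crank '[9.3,0,0,0,0.14, 9.3,0,0,0,0.14, 9.3,0,0,0,0.14, 9.3,0,0,0,0.14, 9.3,0,0,0,0.14, 9.3,0,0,0,0.14, 9.3,0,0,0,0.14, 9.3,0,0,0,0.14, 9.3,0,0,0,0.14,9.3,0,0,0,0.1,9.3,0,0,0,0]'>/dev/null; python3 st.py 510.6 31.8 92;python3 - <<'E'
from h import *
a=cv2.cvtColor(camera("side"),cv2.COLOR_RGB2BGR)[180:330,200:360];b=cv2.cvtColor(camera("top"),cv2.COLOR_RGB2BGR)[190:340,300:460]
f=lambda x:cv2.convertScaleAbs(cv2.resize(x,(400,375),interpolation=0),alpha=1.5,beta=15)
cv2.imwrite("pics/c3.png",np.hstack([f(a),f(b)]))
E
```

```text
t 17.7 tcp [508.84  31.42 234.46] q [ 0.15  0.39 -0.43  2.08  0.24  0.73 -0.79] F [-0.27 -0.2   0.27] T [-0.04  0.03  0.03] w 92.82916092505215 ff 0.0 xang 69.86140344724352 z [-0. -0. -1.]
shift cm [ 0.11  0.17 14.25]
```

View pics/c3.png

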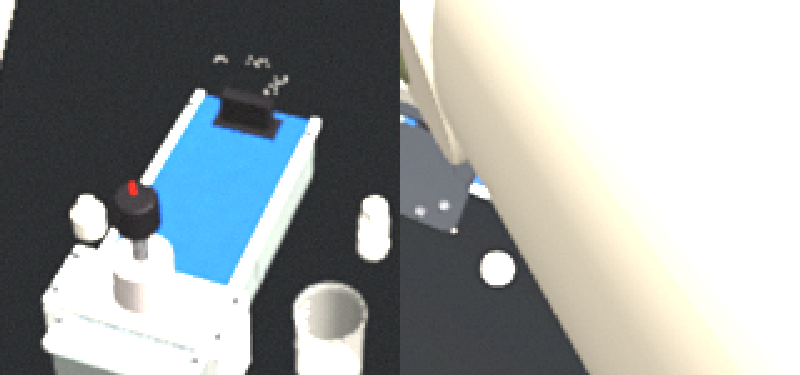

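The screw stands up with its stripe turned, in the side crop at about (135,200), and the grip at (248,110) is clear. Descending on the grip.

```bash
python3 -m crank '[9.3,0.11,0.17,3,0, 9.3,0,0,3,0, 9.3,0,0,3,0, 9.3,0,0,2,0, 9.3,0,0,1.5,0, 9.3,0,0,1,0,9.3,0,0,0,0, 9.3,0,0,0,0]' >/dev/null; python3 st.py 510.6 31.8 92
```

```text
t 18.6 tcp [511.46  32.34 100.48] q [ 0.04  0.59 -0.3   2.19  0.41  0.42 -0.94] F [ 0.86  0.56 -0.27] T [-0.07 -0.06  0.02] w 92.94511184664879 ff 0.0 xang 69.99257256797534 z [-0.  0. -1.]
shift cm [-0.08 -0.06  0.85]
```

```bash
python3 -m crank '[6,-0.1,-0.06,0.8,0, 4.5,0,0,0,0, 3,0,0,0,0, 3,0,0,0,0, 3,0,0,0,0, 3,0,0,0,0,3,0,0,0,0, 3,0,0,0,0,3,0,0,0,0]' 10 >/dev/null; python3 st.py 510.6 31.8 92
```

```text
t 19.5 tcp [509.97  31.79  92.32] q [ 0.03  0.6  -0.29  2.2   0.42  0.4  -0.95] F [-2.87  1.56  3.6 ] T [ 0.32  0.57 -0.09] w 39.90669927556634 ff 10.001221150159836 xang 69.96406099326244 z [-0. -0. -1.]
shift cm [0.02 0.06 0.03]
```

```bash
python3 -m crank '[3,-0.3,-0.06,-0.03,0, 3,-0.6,0,0,0, 3,-0.6,0,0,0, 3,-0.6,0,0,0, 3,0,0,0,0]' 15 >/dev/null; python3 st.py; python3 -m crank '[3,-0.6,0,0,0, 3,-0.6,0,0,0, 3,-0.6,0,0,0, 3,-0.6,0,0,0, 3,-0.6,0,0,0, 3,-0.6,0,0,0, 3,-0.6,0,0,0,3,0,0,0,0]' >/dev/null; python3 st.py 486.4 -34 92
```

```text
t 20.0 tcp [502.06  10.43  92.44] q [ 0.07  0.59 -0.29  2.22  0.43  0.39 -0.93] F [-0.22 -1.42 -4.8 ] T [-0.37 -0.    0.1 ] w 39.98319043357927 ff 14.999638348817825 xang 69.8696959942037 z [-0. -0. -1.]
t 20.8 tcp [487.6  -28.89  92.5 ] q [ 0.14  0.58 -0.29  2.25  0.45  0.37 -0.87] F [-0.93 -1.72 -7.97] T [-0.49 -0.1   0.1 ] w 39.871113371551004 ff 14.998894929885864 xang 69.87339384458234 z [-0. -0. -1.]
shift cm [-0.52  0.06  0.05]
```

```bash
python3 -m crank '[3,-0.3,0,0.06,0, 3,-0.3,0,0,0, 3,-0.2,0,0,0,3,0,0,0,0]' >/dev/null; python3 st.py 486.4 -34 92; python3 -m crank '[3,-0.15,0,0,0,3,0,0,0,0]' >/dev/null; python3 st.py
```

```text
t 21.2 tcp [485.79 -34.    92.36] q [ 0.16  0.58 -0.29  2.25  0.45  0.36 -0.86] F [-1.91  5.86  3.05] T [ 1.34  0.59 -0.05] w 40.11983445963723 ff 15.001003593206406 xang 69.99406006633966 z [ 0.  0. -1.]
shift cm [0.02 0.06 0.04]
t 21.4 tcp [485.75 -34.12  92.4 ] q [ 0.16  0.58 -0.29  2.25  0.45  0.36 -0.86] F [-2.15 10.38  4.01] T [ 2.35  0.59 -0.17] w 40.04710185167375 ff 15.002492219209671 xang 70.05005790005598 z [ 0.  0. -1.]
```

End stop reached after 70 mm. I'll ease off, release and retreat straight up, then look.

```bash
python3 -m crank '[3,0.15,0,0,0, 5,0,0,0,0, 9.3,0,0,0,0, 9.3,0,0,0,0, 9.3,0,0,0,0, 9.3,0,0,0,0, 9.3,0,0,-1,0, 9.3,0,0,-3,0, 9.3,0,0,-4,0, 9.3,0,0,-4,0,9.3,0,0,-2,0, 9.3,0,0,0,0]' >/dev/null; python3 st.py
python3 -m crank '[9.3,4,0,0,0, 9.3,4,0,0,0, 9.3,4,0,0,0, 9.3,4,0,0,0, 9.3,4,0,0,0,9.3,0,0,0,0,9.3,0,0,0,0]' >/dev/null; python3 st.py;python3 - <<'E'
from h import *
a=cv2.cvtColor(camera("side"),cv2.COLOR_RGB2BGR)[180:360,200:360];b=cv2.cvtColor(camera("top"),cv2.COLOR_RGB2BGR)[150:330,280:440]
f=lambda x:cv2.convertScaleAbs(cv2.resize(x,(400,450),interpolation=0),alpha=1.5,beta=15)
cv2.imwrite("pics/c4.png",np.hstack([f(a),f(b)]))
E
```

```text
t 22.6 tcp [486.75 -34.95 235.39] q [ 0.32  0.36 -0.48  2.12  0.26  0.71 -0.68] F [-0.18 -0.28 -0.01] T [-0.05 -0.02  0.  ] w 93.03875876502346 ff 0.0 xang 69.9159047730804 z [ 0.01 -0.   -1.  ]
t 23.3 tcp [553.44 153.68 230.99] q [-0.04  0.47 -0.47  1.94  0.29  0.8  -1.02] F [-0.99  0.12 -0.46] T [-0.05 -0.08 -0.  ] w 93.14864766219573 ff 0.0 xang 70.07266073095325 z [-0. -0. -1.]
```

View pics/c4.png

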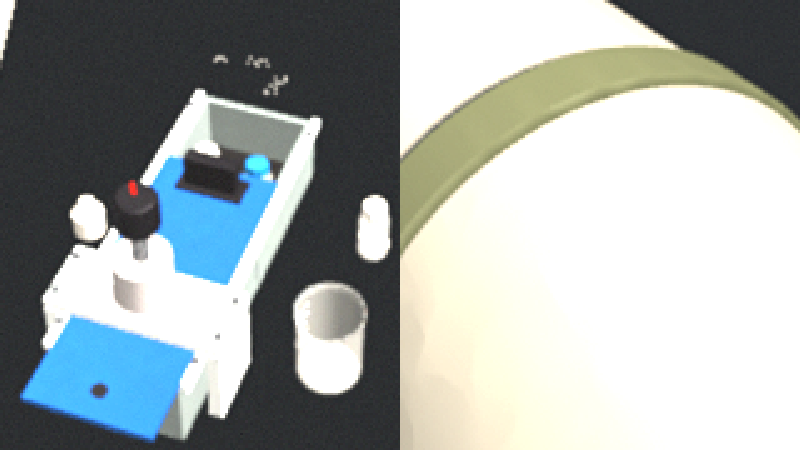

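The cover is open, with its far end sticking out under the bridge at (110,375). The screw is still up and the bystanders are unmoved.

```bash
python3 -c "
from plant import *
print(sign_off())"
```

```text
the job is handed in; nothing more can be done
None
```

The job is handed in at about 23 s of the 70 s: the screw is backed out to its end stop and holding itself up, the cover is open the full 70 mm, the soft stop was met at only about 3 N, and the last side picture shows the beaker, weight and vial where they stood.

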